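# Scan the marked fittings, pack the transit case and fasten its hasp

## Task

Read the tag on top of every fitting on the bench with the hand scanner, in the order tee, elbow, union, cap (some may be missing), looking squarely down at each tag from about 10 cm and holding steady for two seconds, then lay the scanner flat on the middle of its rest mat. After that pack all those fittings into the case, shut its lid fully, and only then swing the hasp right down over the catch. A fitting may get knocked aside meanwhile; leave the other things on the bench where they are.

Things in the scene. Friction and masses are not known exactly. Their poses are not given: they have to be found in the camera images.
- scanner: Dark grey hand scanner, 260 g, nose to +x, z up. Origin on the underside of its straight handle: a bar x -105 to 45, 34 wide (y), z 0 to 36. Angled head: x 45 to 125, 56 wide, z 20 to 90. Grip the handle across y at x -70 to 0 (balance near 0). The window on the head's lower front looks along (0.5, 0, -0.866), 30 degrees ahead of straight down. No button to press.
- scan_window (a point): Centre of the scanner's window, at (95, 0, 37.7) mm in the scanner's frame. Its z axis is the line of sight (out of the window), its y axis the scanner's y.
- rest_mat: Flat grey fabric mat, 250 (x) x 120 (y) x 4 mm, fixed, on the right of the bench; origin at the centre of its underside. The scanner lies on it at first, nose towards the mat's +x.
- tee: Forged steel T piece, about 420 g (fittings vary by a fifth), lying flat: run along x (-50 to 50), branch along +y to y = 56, both round, 48 diameter, axes 24 up. A pad 36 x 30 on top of the crossing carries the tag. Origin on the underside, under the crossing. Can be gripped on the branch (fingers closing along x, near y = 43).
- tee_tag (a point): Centre of the tag (34 x 26 white label with dark dots) on the tee's pad, 52 mm above the tee's origin, facing up (+z).
- elbow: Forged steel 90 degree bend, about 400 g, lying flat: legs along +x to x = 62 and +y to y = 62, round, 48 diameter, axes 24 up, crossing above the origin (outer corner at -24, -24). A pad 36 x 30 on the corner carries the tag. Can be gripped on the +y leg (closing along x, near y = 45) or the +x leg (closing along y, near x = 45).
- elbow_tag (a point): Centre of the elbow's tag, 52 mm above its origin, facing up.
- union: Forged steel straight union, about 420 g: a square body 60 (x) x 46 (y) x 46 (z) with a short round collar of 42 diameter at each end, 90 long overall along x. Origin under its centre. Grip across y.
- union_tag (a point): Centre of the union's tag, on top of the square body, 46 mm above its origin, facing up.
- cap: Forged steel pipe cap, about 380 g: upright solid cylinder 58 diameter, 50 high, closed flat top with the tag. Origin under its centre. Can be gripped from any side.
- cap_tag (a point): Centre of the cap's tag, 50 mm above its origin, facing up.
- case: Grey transit case, fixed, outside 162 (x) x 312 (y) x 78 (z), walls and floor 6 (inside 150 x 300 x 72 deep), open on top; origin at the centre of its underside. Front (catch side) is -x; the lid is hinged on the back wall's top (+x). A catch block juts 44 out of the front wall's middle (46 wide, top at z = 82). It holds three fittings side by side along y, about 100 apart.
- lid_hinge (a point): Middle of the lid's hinge line on the case, at (81, 0, 78) mm in the case frame; the hinge axis is the case's y.
- lid (a joint): Lid angle in rad: 0 = shut, 1.57 = upright, 1.9 = fully back. A plate 162 x 312 x 8 mm (outer face 86 above the case's underside when shut), 400 g; its stiff hinge keeps it wherever it is left, about 4 to 8 N at its free edge moves it. At first it stands open, just past upright.
- hasp (a joint): Hasp angle relative to the lid in rad: 0 = flat forward in the lid's plane, over the catch; 1.57 = square to the lid's outer face; 1.9 = its stop. A slotted steel strap 44 wide, 70 long, 4 thick, reaching from its pivot to the -x side (when 0); its stiff pivot keeps it wherever it is left, 1 to 2 N at its end moves it. At first it sticks out of the lid's outer face.
- hasp_pivot (a point): Middle of the hasp's pivot line on the lid's outer face, 152 mm from the lid's hinge line towards the free edge, 12 above the lid's inner face (lid shut: at (-71, 0, 90) mm in the case frame). Axes are the lid's; the pivot axis is y.
- plug: Small loose round-headed steel plug, 44 diameter, 32 high, without a tag, among the fittings; not part of the job. Origin at its underside's centre.
- flat_bar: Loose flat steel bar 190 x 30 x 20, near the robot; not part of the job. Origin at its underside's centre.
- square_bar: Loose square steel bar 160 x 32 x 32, at the back; not part of the job. Origin at its underside's centre.
- film_roll: Upright white film roll, 52 diameter, 110 high, at the back; not part of the job. Origin at its underside's centre.
- disc: Flat aluminium disc, 84 diameter, 14 high, in front of the case; not part of the job. Origin at its underside's centre.
- marker: Marker pen, 128 long, 15 thick, right of the fittings at the back; not part of the job. Origin at its underside's centre.
Mind the look-alikes: they are no part of the job. What is shaped like the tee but turquoise is not meant.

How it is judged:
On the way, in this order (a step that is already met when the one before it is completed fails the run):
1. the scanner looks squarely at the tee's tag (50 to 150 mm away, line of sight within 18 mm of the tag's centre each way and within 0.3 rad of square) and is held there without a break for 1.5 s (z of tee_tag in the frame of scan_window between 0.05 and 0.15 m and x of tee_tag in the frame of scan_window between -0.018 and 0.018 m and y of tee_tag in the frame of scan_window between -0.018 and 0.018 m and angle between the z axis of scan_window and the z axis of tee, either way round below 0.3 rad), for 1.5 s.
2. the scanner looks squarely at the elbow's tag (50 to 150 mm away, line of sight within 18 mm of the tag's centre each way and within 0.3 rad of square) and is held there without a break for 1.5 s (z of elbow_tag in the frame of scan_window between 0.05 and 0.15 m and x of elbow_tag in the frame of scan_window between -0.018 and 0.018 m and y of elbow_tag in the frame of scan_window between -0.018 and 0.018 m and angle between the z axis of scan_window and the z axis of elbow, either way round below 0.3 rad), for 1.5 s.
3. the scanner looks squarely at the union's tag (50 to 150 mm away, line of sight within 18 mm of the tag's centre each way and within 0.3 rad of square) and is held there without a break for 1.5 s (z of union_tag in the frame of scan_window between 0.05 and 0.15 m and x of union_tag in the frame of scan_window between -0.018 and 0.018 m and y of union_tag in the frame of scan_window between -0.018 and 0.018 m and angle between the z axis of scan_window and the z axis of union, either way round below 0.3 rad), for 1.5 s.
4. the scanner looks squarely at the cap's tag (50 to 150 mm away, line of sight within 18 mm of the tag's centre each way and within 0.3 rad of square) and is held there without a break for 1.5 s (z of cap_tag in the frame of scan_window between 0.05 and 0.15 m and x of cap_tag in the frame of scan_window between -0.018 and 0.018 m and y of cap_tag in the frame of scan_window between -0.018 and 0.018 m and angle between the z axis of scan_window and the z axis of cap, either way round below 0.3 rad), for 1.5 s.
5. the scanner lies flat on its rest mat, let go (x of scanner in the frame of rest_mat between -0.06 and 0.06 m and y of scanner in the frame of rest_mat between -0.045 and 0.045 m and z of scanner in the frame of rest_mat below 0.012 m and angle between scanner's own z axis and vertical below 0.15 rad and linear speed of scanner below 0.02 m/s and contact force between scanner and the fingers below 0.1 N), for 0.2 s.
6. all present fittings are in the case and the lid is shut, the hasp not yet over the catch (x of tee in the frame of case between -0.075 and 0.075 m and y of tee in the frame of case between -0.15 and 0.15 m and z of tee in the frame of case between 0 and 0.06 m and x of elbow in the frame of case between -0.075 and 0.075 m and y of elbow in the frame of case between -0.15 and 0.15 m and z of elbow in the frame of case between 0 and 0.06 m and x of union in the frame of case between -0.075 and 0.075 m and y of union in the frame of case between -0.15 and 0.15 m and z of union in the frame of case between 0 and 0.06 m and x of cap in the frame of case between -0.075 and 0.075 m and y of cap in the frame of case between -0.15 and 0.15 m and z of cap in the frame of case between 0 and 0.06 m and value of joint lid below 0.06 rad and value of joint hasp above 0.3 rad), for 0.1 s.
7. the hasp is down over the catch (value of joint hasp below 0.15 rad and value of joint lid below 0.06 rad), for 0.2 s.
At the end, for the whole second after the job is handed in: Every present fitting is inside the case, the lid is shut (below 0.06 rad), the hasp is down over the catch (below 0.15 rad), and the scanner lies flat and at rest on its mat (its origin within 60 mm along and 45 mm across of the mat's centre, tilt below 0.15 rad), let go (all of step 5 and all of step 7 and x of tee in the frame of case between -0.075 and 0.075 m and y of tee in the frame of case between -0.15 and 0.15 m and z of tee in the frame of case between 0 and 0.06 m and x of elbow in the frame of case between -0.075 and 0.075 m and y of elbow in the frame of case between -0.15 and 0.15 m and z of elbow in the frame of case between 0 and 0.06 m and x of union in the frame of case between -0.075 and 0.075 m and y of union in the frame of case between -0.15 and 0.15 m and z of union in the frame of case between 0 and 0.06 m and x of cap in the frame of case between -0.075 and 0.075 m and y of cap in the frame of case between -0.15 and 0.15 m and z of cap in the frame of case between 0 and 0.06 m); the robot touches nothing.
It fails at once if one of the other things on the bench is moved by more than 8 cm (distance of any of plug, flat_bar, square_bar, film_roll, disc, marker from where it was at the start of the episode above 0.08 m).
Of tee, elbow, union, cap only 2 to 3 are there at a start; the rules pass over those that are not, and their reading is None.
At some moment in a run one of tee, elbow, union, cap may be knocked a few centimetres aside while the robot is not near it.
It also fails if it takes over 208 s, if anything falls off the work surface, if the arm or the gripper's body presses on something with over 40 N, if the wrist force passes 120 N, or if a joint passes its speed limit or range.

## Robot

A 6-joint arm with a two-finger parallel gripper is mounted at the origin on the work surface. World frame = base frame: x ahead of the robot, y to its left, z up, the work surface at z = 0. Lengths are in m, angles in rad, forces in N, time in s.
With the tool pointing down it reaches from about 0.375 to 0.9 m from the base axis. Payload 3.1 kg.
Tool frame: the origin (TCP) lies between the finger pads; the fingertips stand 19 mm ahead of it and the grasp point (between the pads) is the TCP; z points along the fingers, y is the line along which they close (so a half turn about z gives the same grasp; the last joint's range is limited). The gripper opens to 87 mm and grips with 3 to 60 N. Pads are 19 mm wide; open, the fingers measure 117 mm over their backs; the gripper's body (75 mm by 190 mm) begins 51 mm behind the grasp point.
Start: joints at [-1.381, 0.527, 1.433, -0, 1.181, -0.178], TCP at [0.225, -0.583, 0.242] pointing down, gripper open.
Joint ranges: [-3.08, 3.08], [-0.75, 2.2], [0.22, 2.44], [-1.43, 4.57], [0, 2.65], [-2.85, 2.85]. Speed limits (rad/s): [2.79, 2.79, 3.14, 3.14, 3.14, 3.14].

## Interface

Orientations are given as a unit quaternion [x, y, z, w].
In Python, from rig import telemetry, viewer, hand_in gives the robot as it stands. The module is installed in compiled form; this text tells all that it offers.
- The arm moves only by the shell command python3 -m creep 'ROWS' [FORCE]. ROWS is JSON, a list of rows, each an object with "translation": the shift along the tool's x, y, z in mm, a list of three; "roll": the turn about the tool's z in degrees; "gripper": the finger opening in mm, from 0 to 87. In form: [{"translation": [tx, ty, tz], "roll": roll, "gripper": gripper}, ...]. A call has 1 to 5 rows; each row is the pose to reach, as a shift and turn from the pose commanded when the call began, along the tool's axes at that moment; what a row does not reach only later rows make up. A row lasts 1/12 s, in which the tool goes at most 41.7 mm and 7.16 degrees, less where a joint would pass 70% of its speed; a pose out of reach is approached as far as the arm can. A call with a gripper value outside its range is refused whole. The fingers move at their own pace and stop on an object; FORCE is the grip in N (left out, the last holds). Time passes only in rows, so rows that repeat a pose let the fingers close. It gives the time, the measured TCP pose, the force, the opening and the grip force at its end, in the units of the state.
- telemetry.get_obs(): the state, without advancing time (a new reading comes with each control period).
- viewer.camera(name): name is "side" or "top"; returns the picture (420x560x3 uint8, blue, green, red); there is no depth.
- viewer.camera_info(name): a dict with "intrinsics" (3x3 intrinsics, pixels), "k1" (the pictures are not rectified: a ray, as slopes to the right and down, at radius r is drawn at 1 + k1 r^2 times it, then the intrinsics apply), "rvec" (rotation vector, rad) and "tvec" (3), from world to camera coordinates, as OpenCV has them. Camera axes: x right, y down, z forward; pixel columns grow to the right and rows downward; lengths in m; the calibration is good to about 2 mm. A picture is of the moment at which its call begins. camera_info takes no time and is no camera call.
- hand_in(): hands the job in; it is judged then, once.
Trained networks look in the newest picture that a camera, given by its name, has taken for a name from the list of things; names that differ only in an ending like _2 or _b are one class to them, and where a whole thing is asked for, a point or a joint stands for the part that bears it (a point fixed in the world has none). Each returns a list of dicts, best first, with "p" (0 to 1); they miss things now and then, are a little off and sometimes report something else, mostly with a low value. They report only what shows in the picture. A call takes as long as a camera call. They do not tell look-alikes from the thing itself.
- viewer.recognise(camera, thing): "bbox" ([left, top, width, height] in pixels, round what is visible of it).
The state is a dict: "time": time; "q": joint angles; "joint_velocities": joint speeds; "joint_torque": joint torques, N m; "position": TCP position; "tool_rot": TCP orientation; "ft_force": force on the tool from outside, world axes, zero at the start; "moment": the same for the moment, N m; "grip_width": finger opening in m; "grip_force": force on a finger pad.
Only numpy, scipy, OpenCV 4.12 (cv2) and the standard library are available. Lean on these libraries where they do the work, as an engineer would, in place of code of your own. Each camera call takes 0.05 s, during which the arm holds its last target. There are 200 camera calls.

## Working session

There is one attempt and no reset: what is moved stays moved. The work goes in short steps, Python scripts to look and compute and a shell command to move; the robot and the scene stay as the last step left them, time stands still between calls to the robot, and variables do not carry over. Pictures are saved under pics/ and viewed, at most 15 in all, crops included, and the job is handed in when it is done.

```bash
mkdir -p pics; python3 - <<'E'
from rig import telemetry, viewer
import cv2
print(telemetry.get_obs())
for n in ("side","top"):
    im=viewer.camera(n); cv2.imwrite(f"pics/{n}0.png",im); i=viewer.camera_info(n); print(n,i)
    for t in "scanner rest_mat tee elbow union cap case lid hasp plug flat_bar square_bar film_roll disc marker".split():
        print(t,[(d["bbox"],round(d["p"],2)) for d in viewer.recognise(n,t)][:3])
E
```

```text
{'time': 0.0, 'q': array([-1.38046183e+00,  5.28479263e-01,  1.43392331e+00, -9.62821933e-06,
        1.18137356e+00, -1.78498266e-01]), 'joint_velocities': array([ 2.41604085e-04, -1.39283928e-03, -2.37731190e-05,  1.32496914e-03,
        9.71925475e-04, -4.37792351e-04]), 'joint_torque': array([-1.10894827e-03, -4.40048039e+01, -1.76588917e+01,  6.31923764e-02,
        5.83952630e-02, -1.65041406e-04]), 'position': array([ 0.22522106, -0.58226058,  0.24055686]), 'tool_rot': array([ 9.83042516e-01,  1.83374537e-01, -1.09126009e-05, -1.09169440e-03]), 'ft_force': array([-0.41285313, -0.44038067,  0.57046006]), 'moment': array([-0.00086862, -0.03173863, -0.01955078]), 'grip_force': 0.0, 'grip_width': 0.08711241092541322}
side {'intrinsics': array([[529.51976877,   0.        , 278.20976242],
       [  0.        , 529.51976877, 215.61994791],
       [  0.        ,   0.        ,   1.        ]]), 'k1': -0.07255310716800319, 'rvec': array([ 1.96764465, -0.71051656,  0.4135923 ]), 'tvec': array([-0.52599598,  0.18605391,  1.21913705])}
scanner []
rest_mat [([266.0, 272.9, 103.3, 64.4], 0.95
[... 997 characters left out ...]
98.0], 0.6), ([268.5, 123.2, 64.4, 22.2], 0.26)]
rest_mat [([344.3, 197.6, 63.2, 103.9], 0.78), ([166.6, 275.8, 31.0, 30.3], 0.22)]
tee [([280.0, 152.6, 38.3, 36.1], 0.87), ([424.8, 222.9, 46.3, 41.0], 0.67), ([208.0, 158.6, 39.4, 37.1], 0.58)]
elbow []
union []
cap [([278.4, 233.0, 20.5, 23.5], 0.64), ([352.4, 189.7, 38.0, 93.8], 0.46)]
case [([26.6, 114.5, 162.6, 149.0], 0.75)]
lid []
hasp [([85.6, 114.8, 26.4, 35.3], 0.87)]
plug [([254.8, 203.8, 20.0, 18.9], 0.49)]
flat_bar [([229.6, 282.7, 76.0, 15.0], 0.76)]
square_bar [([267.9, 121.9, 65.2, 22.8], 0.7)]
film_roll [([202.5, 114.3, 20.1, 28.2], 0.79)]
disc []
marker [([341.7, 144.8, 42.6, 18.6], 0.59), ([254.1, 203.7, 21.8, 12.7], 0.56)]
```

```bash
python3 - <<'E'
import cv2
im=cv2.imread("pics/top0.png"); cv2.imwrite("pics/top0a.png",cv2.resize(im[90:330,10:490],None,fx=1.66,fy=1.66,interpolation=cv2.INTER_CUBIC))
im=cv2.imread("pics/side0.png"); cv2.imwrite("pics/side0a.png",cv2.resize(im[90:360,120:480],None,fx=2.2,fy=2.2,interpolation=cv2.INTER_CUBIC))
E
```

```text
(no output)
```

View pics/top0a.png

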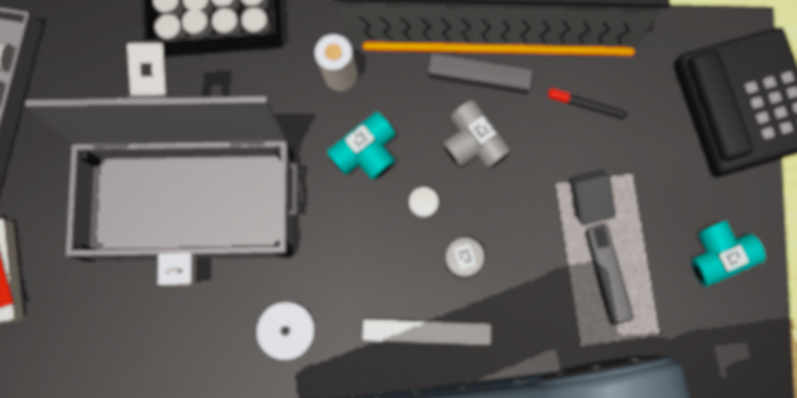

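View pics/side0a.png

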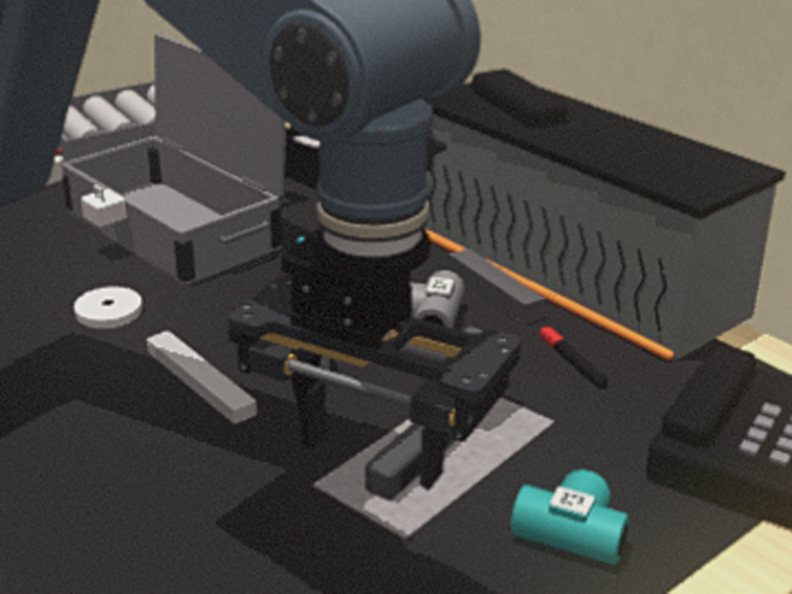

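The grey tee is at about (299,171) in the full top image. The turquoise look-alikes, not wanted, are at (227,177) and (447,243). The cap with a tag is at (290,245), and the tagless plug at (265,211) could be mistaken for it. There is no elbow or union. The case is at left, and the scanner lies on the mat with its nose up the image.

```bash
cat > h.py <<'E'
import numpy as np, cv2
from rig import telemetry, viewer
from scipy.spatial.transform import Rotation as R
def cam(n):
    i=viewer.camera_info(n); return i["intrinsics"],np.array([i["k1"],0,0,0,0]),R.from_rotvec(i["rvec"]).as_matrix(),i["tvec"]
def bp(n,uv,z):
    K,D,M,t=cam(n); p=cv2.undistortPoints(np.array([[uv]],float),K,D)[0,0]
    c=-M.T@t; d=M.T@np.r_[p,1]; return c+d*(z-c[2])/d[2]
def proj(n,P):
    K,D,M,t=cam(n); return cv2.projectPoints(np.array(P,float).reshape(-1,1,3),cv2.Rodrigues(M)[0],t,K,D)[0][:,0]
def crop(n,im,x0,y0,w,h,f,name): cv2.imwrite(f"pics/{name}.png",cv2.resize(im[y0:y0+h,x0:x0+w],None,fx=f,fy=f,interpolation=cv2.INTER_CUBIC))
E
python3 - <<'E'
from h import *
im=cv2.imread("pics/top0.png")
a=cv2.resize(im[140:270,240:320],None,fx=4.5,fy=4.5,interpolation=cv2.INTER_CUBIC)
b=cv2.resize(im[180:310,340:420],None,fx=4.5,fy=4.5,interpolation=cv2.INTER_CUBIC)
cv2.imwrite("pics/close.png",np.hstack([a,b]))
f=lambda x,y:(10+x/1.66,90+y/1.66)
for n,x,y,z in [("tee",480,133,.052),("branch tip?",461,150,.024),("cap",466,256,.05),("plug",423,201,.03),("caseFL",69,253,.078),("caseFR",289,252,.078),("caseBR",289,146,.078),("caseBL",75,147,.078),("catch",176,268,.082),("mat1",557,183,.004),("mat2",633,175,.004),("mat3",658,332,.004),("mat4",581,345,.004),("hdl tail",622,321,.040),("hdl front",598,230,.04),("hasp",147,68,.23),("lidL",27,104,.24),("lidR",266,99,.24),("film",333,50,.11)]:
    print(n,f(x,y),(1000*bp("top",f(x,y),z)).round())
E
```

```text
tee (299.1566265060241, 170.12048192771084) [ 654. -201.   52.]
branch tip? (287.710843373494, 180.36144578313252) [ 633. -173.   24.]
cap (290.72289156626505, 244.21686746987953) [ 467. -182.   50.]
plug (264.81927710843377, 211.0843373493976) [ 552. -117.   30.]
caseFL (51.566265060240966, 242.40963855421688) [460. 389.  78.]
caseFR (184.0963855421687, 241.80722891566265) [466.  74.  78.]
caseBR (184.0963855421687, 177.95180722891567) [622.  81.  78.]
caseBL (55.18072289156627, 178.5542168674699) [615. 394.  78.]
catch (116.02409638554218, 251.44578313253012) [440. 234.  82.]
mat1 (345.5421686746988, 200.24096385542168) [ 588. -324.    4.]
mat2 (391.3253012048193, 195.42168674698797) [ 603. -443.    4.]
mat3 (406.3855421686747, 290.0) [ 361. -476.    4.]
mat4 (360.0, 297.83132530120486) [ 340. -358.    4.]
hdl tail (384.6987951807229, 283.3734939759036) [ 376. -413.   40.]
hdl front (370.2409638554217, 228.55421686746988) [ 511. -380.   40.]
hasp (98.55421686746989, 130.96385542168676) [689. 248. 230.]
lidL (26.265060240963855, 152.65060240963857) [635. 396. 240.]
lidR (170.24096385542168, 149.63855421686748) [647.  87. 240.]
film (210.60240963855424, 120.12048192771084) [760.  18. 110.]
```

View pics/close.png

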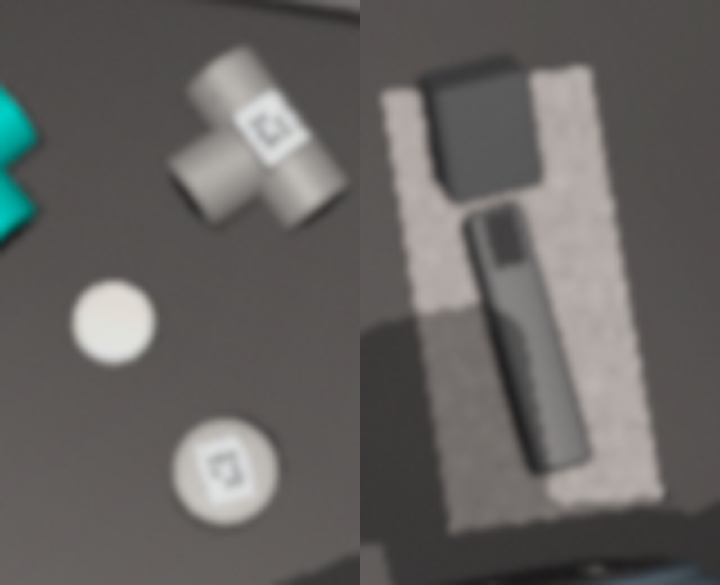

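The tagged cap, the grey tee and the scanner on its mat are confirmed. Next I approach the scanner handle.

```bash
cat >> h.py <<'E'
def yaw(o=None):
    o=o or telemetry.get_obs(); x=R.from_quat(o["tool_rot"]).as_matrix()[:,0]; return np.degrees(np.arctan2(x[1],x[0]))
def plan(*targets):
    "each target: x,y,z mm, yaw deg of tool x; prints tool-frame shift from the current pose (chained) and roll"
    o=telemetry.get_obs(); p=o["position"]*1000; M=R.from_quat(o["tool_rot"]).as_matrix(); y=yaw(o)
    for t in targets:
        t=np.array(t,float); r=(y-t[3]+180)%360-180
        print("->",t,"shift",(M.T@(t[:3]-p)).round(1),"roll",round(r,1)); p=t[:3]; M=M@R.from_euler("z",r,degrees=True).as_matrix(); y=t[3]
E
python3 - <<'E'
from h import *
f=lambda a,b,x0,y0:(x0+a/4.5,y0+b/4.5)
for n,uv,z in [("tee",f(271,127,240,140),.052),("cap",f(226,470,240,140),.05),("tail",f(202,462,340,180),.04),("front",f(130,215,340,180),.04),("head",f(126,134,340,180),.09)]: print(n,(1000*bp("top",uv,z)).round())
plan((420,-402,120,13.7),(420,-402,28,13.7))
E
```

```text
tee [ 659. -204.   52.]
cap [ 467. -181.   50.]
tail [ 377. -414.   40.]
front [ 512. -377.   40.]
head [ 549. -366.   90.]
-> [ 420.  -402.   120.    13.7] shift [246.8 -98.6 121.5] roll 7.4
-> [ 420.  -402.    28.    13.7] shift [ 0. -0. 92.] roll 0.0
```

```bash
python3 -m creep '[{"translation":[120,-48,40],"roll":3,"gripper":87},{"translation":[120,-48,40],"roll":3,"gripper":87},{"translation":[120,-48,40],"roll":3,"gripper":87},{"translation":[120,-48,40],"roll":3,"gripper":87},{"translation":[120,-48,40],"roll":3,"gripper":87}]'
python3 -m creep '[{"translation":[120,-50,70],"roll":3,"gripper":87},{"translation":[120,-50,70],"roll":3,"gripper":87},{"translation":[120,-50,70],"roll":3,"gripper":87},{"translation":[120,-50,70],"roll":3,"gripper":87},{"translation":[120,-50,70],"roll":3,"gripper":87}]'
python3 - <<'E'
from h import *
plan((415,-403,100,15),(415,-403,28,15))
im=viewer.camera("top");crop("top",im,300,150,140,160,3.6,"t1a"); im2=viewer.camera("side"); crop("side",im2,220,200,200,150,3,"s1a")
a=cv2.imread("pics/t1a.png");b=cv2.imread("pics/s1a.png")
s=400/576;a=cv2.resize(a,None,fx=s,fy=s);b=cv2.resize(b,(440,330));b=cv2.copyMakeBorder(b,0,70,0,0,0);cv2.imwrite("pics/v1.png",np.hstack([a[:400],b]))
E
```

```text
time: 2.02
position: [0.3216, -0.4916, 0.2004]
tool_rot: [0.987, 0.16, -0.0, -0.002]
ft_force: [-0.3, -0.5, 0.6]
grip_width: 0.0871
grip_force: 0.0
time: 2.43
position: [0.4196, -0.4075, 0.1295]
tool_rot: [0.991, 0.133, -0.001, -0.002]
ft_force: [-0.4, -0.1, 0.1]
grip_width: 0.0866
grip_force: 0.0
-> [ 415. -403.  100.   15.] shift [-3.2 -5.5 29.5] roll 0.3
-> [ 415. -403.   28.   15.] shift [ 0.1  0.3 72. ] roll 0.0
```

View pics/v1.png

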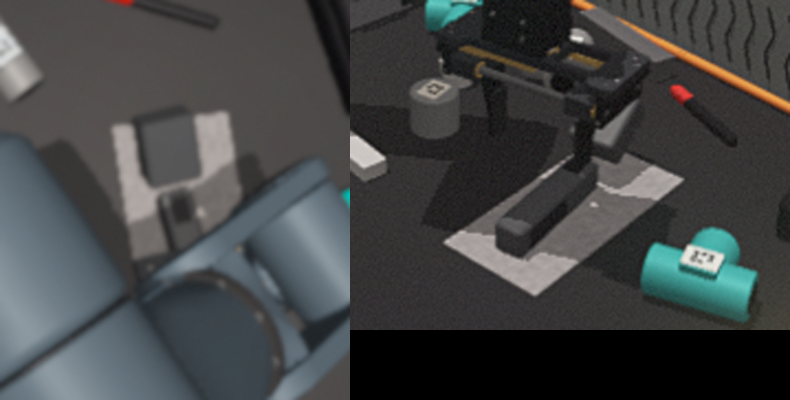

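```bash
python3 -c "
from h import *
print(bp('side',(220+(514-350)/2.2,200+224/2.2),.04))"
python3 -m creep '[{"translation":[-3,-5,40],"roll":0,"gripper":87},{"translation":[-3,-5,70],"roll":0,"gripper":87},{"translation":[-3,-5,85],"roll":0,"gripper":87},{"translation":[-3,-5,100],"roll":0,"gripper":87},{"translation":[-3,-5,100],"roll":0,"gripper":87}]'
python3 -m creep '[{"translation":[0,0,0],"roll":0,"gripper":30},{"translation":[0,0,0],"roll":0,"gripper":20},{"translation":[0,0,0],"roll":0,"gripper":20},{"translation":[0,0,0],"roll":0,"gripper":20},{"translation":[0,0,0],"roll":0,"gripper":20}]' 4
python3 -m creep '[{"translation":[0,0,0],"roll":0,"gripper":20},{"translation":[0,0,0],"roll":0,"gripper":20},{"translation":[0,0,0],"roll":0,"gripper":20},{"translation":[0,0,0],"roll":0,"gripper":20},{"translation":[0,0,0],"roll":0,"gripper":20}]' 4
```

```text
[ 0.383703   -0.41697459  0.04      ]
time: 2.95
position: [0.4123, -0.4076, 0.0299]
tool_rot: [0.991, 0.13, -0.001, -0.001]
ft_force: [0.2, 1.0, -0.1]
grip_width: 0.0872
grip_force: 0.0
time: 3.37
position: [0.4146, -0.4067, 0.0327]
tool_rot: [0.991, 0.132, 0.0, 0.001]
ft_force: [-0.4, 0.1, -0.2]
grip_width: 0.0614
grip_force: 0.0
time: 3.78
position: [0.4142, -0.4057, 0.0316]
tool_rot: [0.991, 0.132, -0.0, -0.0]
ft_force: [0.3, 0.1, 1.4]
grip_width: 0.0341
grip_force: 4.0
```

```bash
python3 -m creep '[{"translation":[0,0,-6],"roll":0,"gripper":20},{"translation":[2,0,-12],"roll":0,"gripper":20},{"translation":[4,0,-18],"roll":0,"gripper":20},{"translation":[6,0,-24],"roll":0,"gripper":20},{"translation":[8,0,-30],"roll":0,"gripper":20}]' 3
python3 -m creep '[{"translation":[3,0,-6],"roll":0,"gripper":20},{"translation":[6,0,-12],"roll":0,"gripper":20},{"translation":[9,0,-18],"roll":0,"gripper":20},{"translation":[12,0,-24],"roll":0,"gripper":20},{"translation":[16,0,-30],"roll":0,"gripper":20}]' 3
python3 - <<'E'
from h import *
im=viewer.camera("top");a=cv2.resize(im[150:310,300:440],(350,400)); im2=viewer.camera("side");b=cv2.resize(im2[200:350,220:420],(440,330))
b=cv2.copyMakeBorder(b,0,70,0,0,0);cv2.imwrite("pics/v2.png",np.hstack([a,b]))
E
```

```text
time: 4.2
position: [0.4224, -0.4038, 0.0623]
tool_rot: [0.991, 0.132, 0.0, 0.0]
ft_force: [0.0, 1.0, -0.4]
grip_width: 0.0341
grip_force: 3.0
time: 4.62
position: [0.4378, -0.3998, 0.0922]
tool_rot: [0.991, 0.132, 0.0, 0.0]
ft_force: [-0.4, 0.9, -1.9]
grip_width: 0.0339
grip_force: 3.0
```

View pics/v2.png

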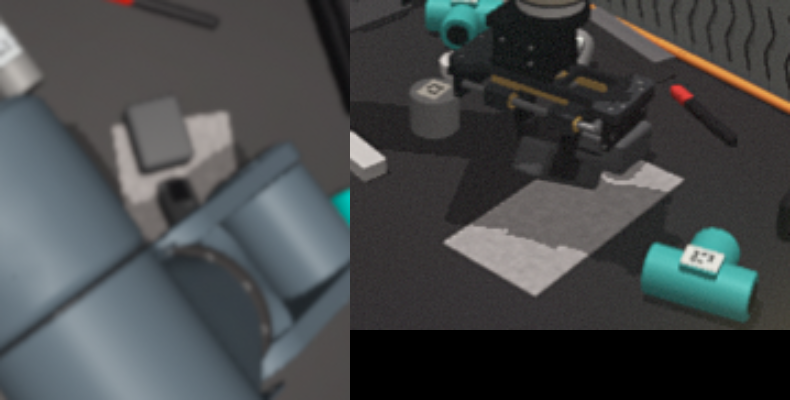

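```bash
python3 -m creep '[{"translation":[0,0,0],"roll":0,"gripper":15},{"translation":[0,0,0],"roll":0,"gripper":15},{"translation":[0,0,0],"roll":0,"gripper":15},{"translation":[0,0,-10],"roll":0,"gripper":15},{"translation":[0,0,-25],"roll":0,"gripper":15}]' 60
python3 -m creep '[{"translation":[0,0,-30],"roll":0,"gripper":15},{"translation":[0,0,-60],"roll":0,"gripper":15},{"translation":[0,0,-90],"roll":0,"gripper":15},{"translation":[0,0,-100],"roll":0,"gripper":15},{"translation":[0,0,-100],"roll":0,"gripper":15}]' 60
python3 - <<'E'
from h import *
im=viewer.camera("top");a=cv2.resize(im[150:310,300:440],(350,400)); im2=viewer.camera("side");b=cv2.resize(im2[170:320,220:420],(440,330))
b=cv2.copyMakeBorder(b,0,70,0,0,0);cv2.imwrite("pics/v3.png",np.hstack([a,b]))
E
```

```text
time: 5.13
position: [0.4354, -0.398, 0.1149]
tool_rot: [0.991, 0.132, -0.002, -0.003]
ft_force: [-0.2, 1.0, -2.8]
grip_width: 0.0334
grip_force: 60.0
time: 5.55
position: [0.4379, -0.4009, 0.2192]
tool_rot: [0.991, 0.132, 0.001, 0.002]
ft_force: [0.8, 0.8, -2.0]
grip_width: 0.0338
grip_force: 60.0
```

View pics/v3.png

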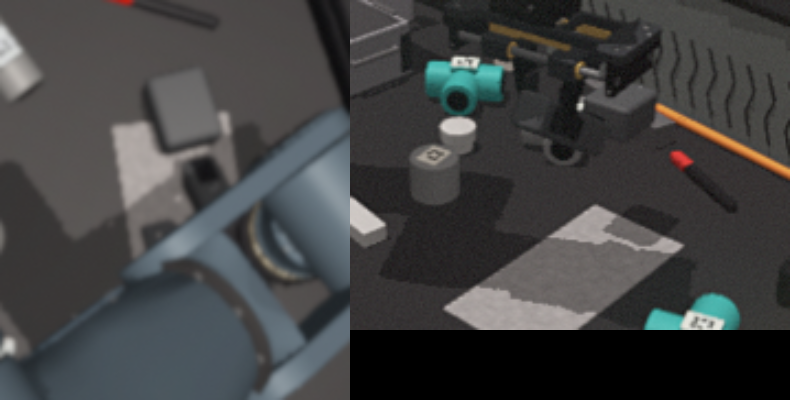

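```bash
cat >> h.py <<'E'
def scan_pts(th,P,g=(-67,27.6),yw=None,tcp=None):
    o=telemetry.get_obs(); tcp=o["position"]*1000 if tcp is None else tcp; yw=yaw(o) if yw is None else yw
    P=np.array(P,float)-[g[0],0,g[1]]
    Ry=R.from_euler("y",th,degrees=True); return (R.from_euler("z",yw,degrees=True)*Ry).apply(P)+tcp
E
python3 - <<'E'
from h import *
ims={n:viewer.camera(n) for n in("top","side")}
prof_h=[(-105,0),(45,0),(45,36),(-105,36)]; prof_d=[(45,20),(64.4,20),(125,55),(125,90),(45,90)]
rows=[]
for n,(x0,y0,w,h) in {"side":(290,190,100,70),"top":(340,160,70,80)}.items():
    r=[]
    for th in (15,30,45):
        f=260/w; c=cv2.resize(ims[n][y0:y0+h,x0:x0+w],None,fx=f,fy=f,interpolation=cv2.INTER_CUBIC)
        for pr,hw,col in((prof_h,17,(0,255,0)),(prof_d,28,(0,200,255))):
            for s in(-1,1):
                q=(proj(n,scan_pts(th,[(a,s*hw,b) for a,b in pr])/1000)-[x0,y0])*f
                cv2.polylines(c,[q.round().astype(int)],True,col if s>0 else tuple(int(v*.6) for v in col),1)
        r.append(c)
    rows.append(np.hstack(r))
cv2.imwrite("pics/v4.png",np.vstack(rows)); print(np.vstack(rows).shape)
E
```

```text
(479, 780, 3)
```

View pics/v4.png

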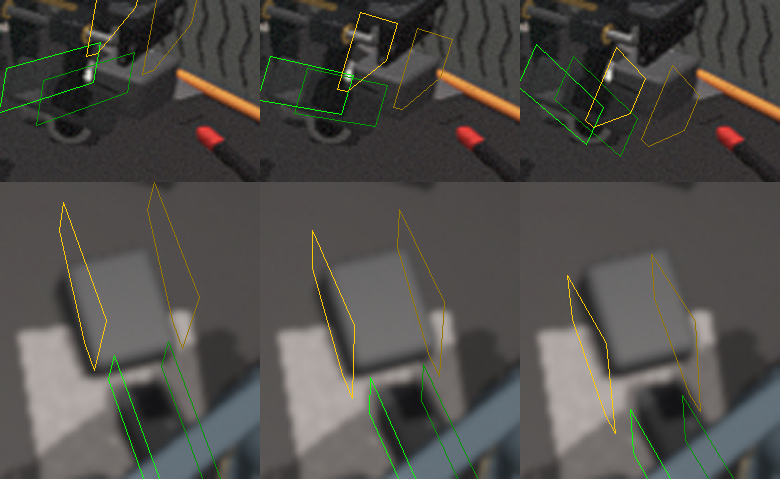

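```bash
cat > ov.py <<'E'
from h import *
import sys
def overlay(ths,name,crops,g=(-67,27.6)):
    c,s=np.cos(np.pi/6),.5
    prof_h=[(-105,0),(45,0),(45,36),(-105,36)]; prof_d=[(85+a*c-b*s,55+a*s+b*c) for a,b in((-34,-20),(34,-20),(34,20),(-34,20))]
    rows=[]
    for n,(x0,y0,w,h) in crops.items():
        im=viewer.camera(n); r=[]
        for th in ths:
            f=260/w; cc=cv2.resize(im[y0:y0+h,x0:x0+w],None,fx=f,fy=f,interpolation=cv2.INTER_CUBIC)
            for pr,hw,col in((prof_h,17,(0,255,0)),(prof_d,28,(0,200,255))):
                for sg in(-1,1):
                    q=(proj(n,scan_pts(th,[(a,sg*hw,b) for a,b in pr],g)/1000)-[x0,y0])*f
                    cv2.polylines(cc,[q.round().astype(int)],True,col if sg>0 else tuple(int(v*.6) for v in col),1)
            r.append(cc)
        rows.append(np.hstack(r))
    cv2.imwrite(f"pics/{name}.png",np.vstack(rows))
E
python3 - <<'E'
from ov import *
overlay((22,31,40),"v5",{"side":(290,190,100,70),"top":(340,160,70,80)})
E
```

```text
(no output)
```

View pics/v5.png

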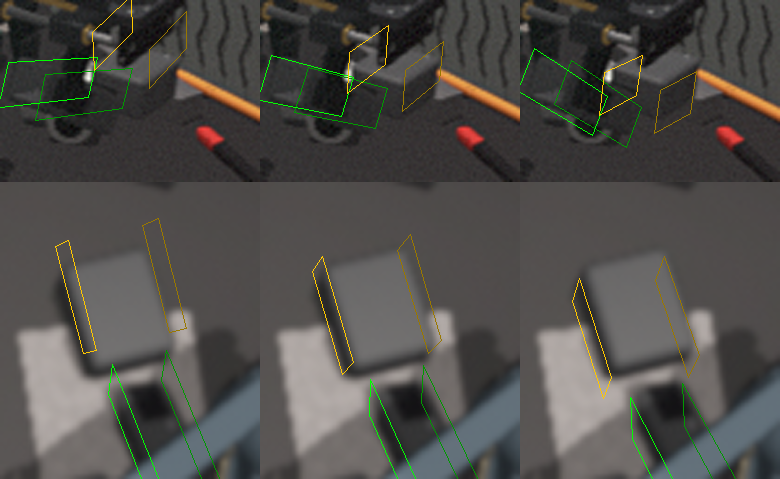

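Tilt is about 34° nose-down, which puts the sight within about 4° of vertical. Move over the tee.

```bash
python3 - <<'E'
from h import *
plan((530,-239,224,15),(400,-297,222,60)); print(telemetry.get_obs()["q"])
E
python3 -m creep '[{"translation":[15,-12,0],"roll":0,"gripper":15},{"translation":[42,-40,-2],"roll":0,"gripper":15},{"translation":[74,-70,-3],"roll":0,"gripper":15},{"translation":[106,-104,-5],"roll":0,"gripper":15},{"translation":[125,-125,-5],"roll":0,"gripper":15}]' 60
python3 -m creep '[{"translation":[4,-6,0],"roll":0,"gripper":15},{"translation":[5,-8,0],"roll":0,"gripper":15},{"translation":[5,-8,0],"roll":0,"gripper":15},{"translation":[5,-8,0],"roll":0,"gripper":15},{"translation":[5,-8,0],"roll":0,"gripper":15}]' 60
python3 - <<'E'
from h import *
plan((530,-239,224,15))
from ov import overlay
overlay((30,34,38),"v6",{"side":(265,180,110,70),"top":(265,130,90,100)})
for n in("top","side"):print(n,[(d["bbox"],round(d["p"],2)) for d in viewer.recognise(n,"tee")],[(d["bbox"],round(d["p"],2)) for d in viewer.recognise(n,"cap")])
E
```

```text
-> [ 530. -239.  224.   15.] shift [ 132.  -129.8   -9.4] roll 0.1
-> [ 400. -297.  222.   60.] shift [-140.6   22.4    2.2] roll -45.0
[-9.29018933e-01  5.15888038e-01  1.54472946e+00 -1.59775049e-04
  1.08581724e+00  3.77802368e-01]
time: 6.27
position: [0.5259, -0.2441, 0.2203]
tool_rot: [0.991, 0.132, -0.001, -0.001]
ft_force: [0.5, -0.6, -2.2]
grip_width: 0.0334
grip_force: 60.0
time: 6.68
position: [0.5276, -0.2389, 0.2212]
tool_rot: [0.991, 0.131, -0.0, 0.0]
ft_force: [-0.6, 0.4, -2.8]
grip_width: 0.0333
grip_force: 60.0
-> [ 530. -239.  224.   15.] shift [ 2.3  0.7 -2.8] roll 0.0
top [([423.9, 225.1, 47.1, 37.6], 0.95), ([208.3, 156.5, 41.6, 42.0], 0.74), ([280.0, 155.5, 11.6, 25.8], 0.63)] [([286.6, 135.3, 45.8, 88.7], 0.61)]
side [([351.8, 306.8, 54.9, 41.2], 0.92), ([251.9, 195.8, 35.8, 29.6], 0.88), ([299.4, 213.6, 31.8, 28.2], 0.8)] [([247.6, 233.0, 22.1, 30.1], 0.92), ([284.5, 163.9, 13.5, 38.4], 0.35)]
```

View pics/v6.png

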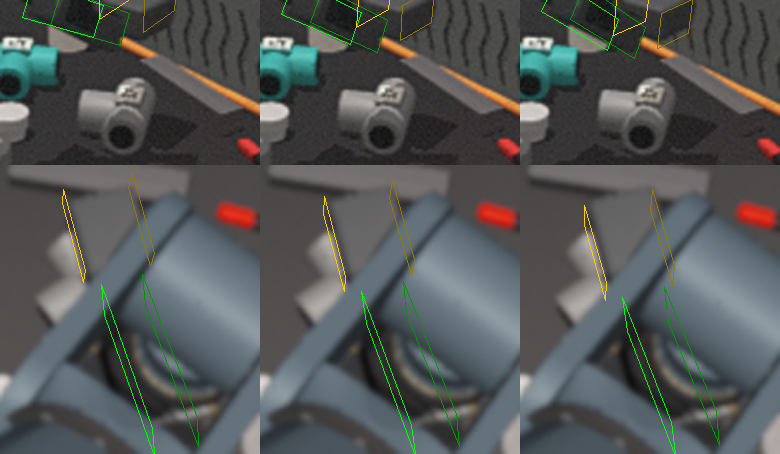

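```bash
python3 - <<'E'
from h import *
print(bp("side",(265+133/2.364,180+93/2.364),.052))
d=scan_pts(34,[(95,0,37.7),(95+50,0,37.7-86.6)]); print(d)
l=d[1]-d[0]; print(d[0]+l*(52-d[0][2])/l[2])
E
```

```text
[ 0.6644676  -0.20340848  0.052     ]
[[ 663.08355017 -201.73404261  139.34104293]
 [ 656.34897325 -203.54658592   39.58674397]]
[ 657.18701259 -203.3210361    52.        ]
```

```bash
python3 -m creep '[{"translation":[4,1,-5],"roll":0,"gripper":15},{"translation":[4,1,-5],"roll":0,"gripper":15},{"translation":[4,1,-5],"roll":0,"gripper":15},{"translation":[4,1,-5],"roll":0,"gripper":15},{"translation":[4,1,-5],"roll":0,"gripper":15}]' 60 >/dev/null
for i in 1 2 3 4 5; do python3 -m creep '[{"translation":[0,0,0],"roll":0,"gripper":15},{"translation":[0,0,0],"roll":0,"gripper":15},{"translation":[0,0,0],"roll":0,"gripper":15},{"translation":[0,0,0],"roll":0,"gripper":15},{"translation":[0,0,0],"roll":0,"gripper":15}]' 60 | head -2; done
python3 - <<'E'
from h import *
plan((460,-270,222,30),(400,-297,222,60))
im=viewer.camera("side")
for t in("tee","cap"): print([((d["bbox"][0]+d["bbox"][2]/2,d["bbox"][1]+d["bbox"][3]/2),round(d["p"],2)) for d in viewer.recognise("side",t)])
E
```

```text
time: 7.82
position: [0.5323, -0.2373, 0.2265]
time: 8.23
position: [0.5323, -0.2373, 0.2266]
time: 8.65
position: [0.5323, -0.2374, 0.2265]
time: 9.07
position: [0.5323, -0.2374, 0.2265]
time: 9.48
position: [0.5323, -0.2373, 0.2266]
-> [ 460. -270.  222.   30.] shift [-78.3  12.7   4.6] roll -14.9
-> [ 400. -297.  222.   60.] shift [-65.5  -6.6   0. ] roll -30.0
[((314.4, 229.0), 0.66), ((380.34999999999997, 326.05), 0.65), ((271.1, 210.5), 0.62), ((317.5, 303.0), 0.51)]
[((259.35, 250.54999999999998), 0.67)]
```

```bash
python3 -m creep '[{"translation":[-12,2,1],"roll":-3,"gripper":15},{"translation":[-32,5,2],"roll":-7,"gripper":15},{"translation":[-55,9,3],"roll":-13,"gripper":15},{"translation":[-72,12,4],"roll":-18,"gripper":15},{"translation":[-78,13,4],"roll":-21,"gripper":15}]' 60 >/dev/null
python3 -m creep '[{"translation":[-10,-1,0],"roll":-5,"gripper":15},{"translation":[-25,-2,0],"roll":-11,"gripper":15},{"translation":[-40,-4,0],"roll":-17,"gripper":15},{"translation":[-55,-6,0],"roll":-22,"gripper":15},{"translation":[-60,-6,0],"roll":-24,"gripper":15}]' 60 |sed -n 2p
python3 -m creep '[{"translation":[0,0,0],"roll":0,"gripper":15},{"translation":[0,0,0],"roll":0,"gripper":15},{"translation":[0,0,0],"roll":0,"gripper":15}]' 60 |sed -n 2p
python3 - <<'E'
from h import *
print(yaw())
w=np.radians(yaw()); 
d=scan_pts(34,[(95,0,37.7),(95+50,0,37.7-86.6)])
l=d[1]-d[0]; a=d[0]+l*(50-d[0][2])/l[2]; print(a,d[0])
t=telemetry.get_obs()["position"]*1000+np.array([467,-181,50])-a; plan((t[0],t[1],222,yaw()))
from ov import overlay
overlay((30,34,38),"v7",{"side":(230,200,110,80),"top":(260,180,90,90)})
E
```

```text
position: [0.4069, -0.3015, 0.2227]
position: [0.4089, -0.3009, 0.2228]
60.083589734269694
[ 475.5632978  -185.04803091   50.        ] [ 478.72022852 -179.56159703  140.53778781]
-> [ 400.35786104 -296.81745725  222.           60.08358973] shift [-0.8 -9.4  0.7] roll 0.0
```

View pics/v7.png

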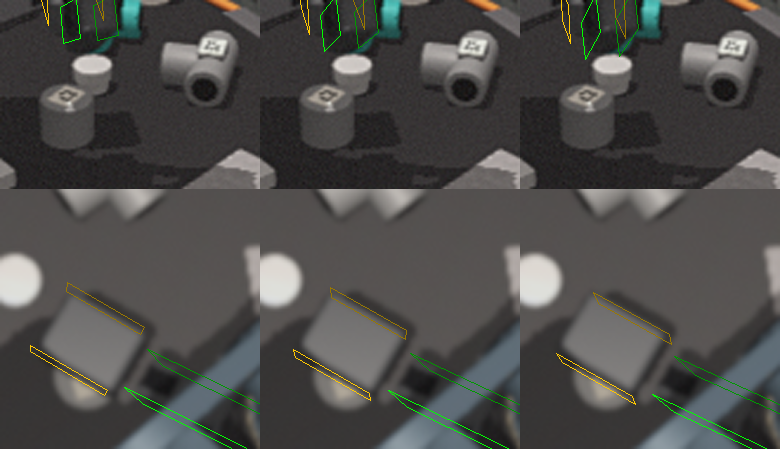

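```bash
python3 -c "
from h import *
print(bp('side',(230+68/2.364,200+96/2.364),.05))"
python3 -m creep '[{"translation":[-1,-9,0],"roll":0,"gripper":15},{"translation":[-1,-9,0],"roll":0,"gripper":15},{"translation":[-1,-9,0],"roll":0,"gripper":15},{"translation":[-1,-9,0],"roll":0,"gripper":15},{"translation":[-1,-9,0],"roll":0,"gripper":15}]' 60 >/dev/null
for i in 1 2 3 4 5; do python3 -m creep '[{"translation":[0,0,0],"roll":0,"gripper":15},{"translation":[0,0,0],"roll":0,"gripper":15},{"translation":[0,0,0],"roll":0,"gripper":15},{"translation":[0,0,0],"roll":0,"gripper":15},{"translation":[0,0,0],"roll":0,"gripper":15}]' 60 | sed -n 2p; done
python3 - <<'E'
from h import *
plan((420,-405,220,8))
im=viewer.camera("side")
for t in("tee","cap"): print([((d["bbox"][0]+d["bbox"][2]/2,d["bbox"][1]+d["bbox"][3]/2),round(d["p"],2)) for d in viewer.recognise("side",t)])
E
```

```text
[ 0.47009301 -0.18001531  0.05      ]
position: [0.4001, -0.2972, 0.2225]
position: [0.4001, -0.2972, 0.2226]
position: [0.4001, -0.2972, 0.2226]
position: [0.4001, -0.2972, 0.2226]
position: [0.4001, -0.2972, 0.2226]
-> [ 420. -405.  220.    8.] shift [-83.6  70.9   2.6] roll 52.1
[((315.84999999999997, 229.7), 0.81), ((379.04999999999995, 326.1), 0.78), ((278.75, 209.85), 0.66)]
[((258.2, 250.20000000000002), 0.75)]
```

```bash
python3 -m creep '[{"translation":[-12,10,0],"roll":5,"gripper":15},{"translation":[-30,25,0],"roll":12,"gripper":15},{"translation":[-48,40,0],"roll":19,"gripper":15},{"translation":[-60,52,0],"roll":26,"gripper":15},{"translation":[-66,58,0],"roll":30,"gripper":15}]' 60 |sed -n 2p
python3 -m creep '[{"translation":[0,0,0],"roll":6,"gripper":15},{"translation":[0,0,0],"roll":12,"gripper":15},{"translation":[0,0,0],"roll":18,"gripper":15},{"translation":[0,0,0],"roll":22,"gripper":15},{"translation":[0,0,0],"roll":22,"gripper":15}]' 60 | sed -n 2p
python3 - <<'E'
from h import *
print(yaw());plan((431,-406,100,8),(407,-409,31,8))
E
```

```text
position: [0.4183, -0.3862, 0.2227]
position: [0.4174, -0.3832, 0.2223]
8.056373118366267
-> [ 431. -406.  100.    8.] shift [ 10.3  24.6 122.3] roll 0.1
-> [ 407. -409.   31.    8.] shift [-24.2  -0.3  69. ] roll 0.0
```

```bash
python3 -m creep '[{"translation":[4,10,20],"roll":0,"gripper":15},{"translation":[10,22,50],"roll":0,"gripper":15},{"translation":[10,24,80],"roll":0,"gripper":15},{"translation":[10,24,105],"roll":0,"gripper":15},{"translation":[10,24,118],"roll":0,"gripper":15}]' 60 |sed -n 2,4p
python3 -m creep '[{"translation":[0,0,2],"roll":0,"gripper":15},{"translation":[0,0,5],"roll":0,"gripper":15},{"translation":[-1,0,9],"roll":0,"gripper":15},{"translation":[-3,0,13],"roll":0,"gripper":15},{"translation":[-5,0,17],"roll":0,"gripper":15}]' 4 |sed -n 2,4p
python3 -m creep '[{"translation":[-3,0,6],"roll":0,"gripper":15},{"translation":[-6,0,12],"roll":0,"gripper":15},{"translation":[-8,0,18],"roll":0,"gripper":15},{"translation":[-10,0,24],"roll":0,"gripper":15},{"translation":[-12,0,30],"roll":0,"gripper":15}]' 3 
python3 -m creep '[{"translation":[-2,0,6],"roll":0,"gripper":15},{"translation":[-3,0,12],"roll":0,"gripper":15},{"translation":[-4,0,18],"roll":0,"gripper":15},{"translation":[-5,0,22],"roll":0,"gripper":15},{"translation":[-5,0,24],"roll":0,"gripper":15}]' 3
python3 - <<'E'
from ov import overlay
overlay((0,10),"v8",{"side":(250,240,130,90),"top":(330,170,90,110)})
E
```

```text
position: [0.4296, -0.4041, 0.1012]
tool_rot: [0.997, 0.072, -0.002, -0.003]
ft_force: [-0.4, 0.5, -2.8]
position: [0.426, -0.4071, 0.0888]
tool_rot: [0.997, 0.071, 0.0, 0.001]
ft_force: [-2.9, -0.5, 2.5]
time: 15.55
position: [0.4137, -0.4082, 0.0569]
tool_rot: [0.997, 0.071, 0.0, 0.0]
ft_force: [-0.9, -0.8, 0.2]
grip_width: 0.0338
grip_force: 3.0
time: 15.97
position: [0.409, -0.4086, 0.033]
tool_rot: [0.997, 0.071, -0.0, -0.0]
ft_force: [-0.5, 1.1, 4.7]
grip_width: 0.0339
grip_force: 3.0
```

View pics/v8.png

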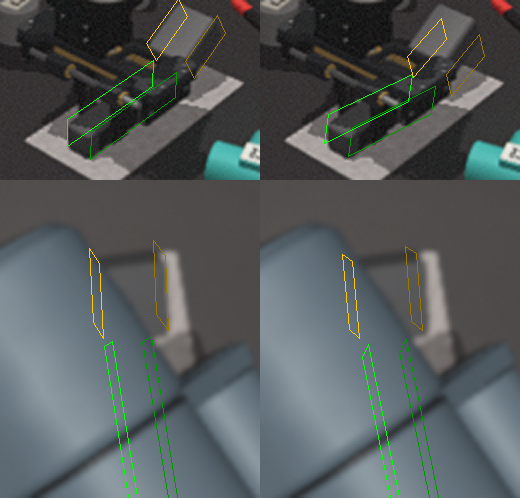

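```bash
python3 -m creep '[{"translation":[0,0,0],"roll":0,"gripper":60},{"translation":[0,0,0],"roll":0,"gripper":60},{"translation":[0,0,0],"roll":0,"gripper":60},{"translation":[0,0,0],"roll":0,"gripper":60},{"translation":[0,0,0],"roll":0,"gripper":60}]' 20 |tail -2
python3 -m creep '[{"translation":[0,0,-5],"roll":0,"gripper":65},{"translation":[0,0,-20],"roll":0,"gripper":65},{"translation":[0,0,-50],"roll":0,"gripper":65},{"translation":[0,0,-90],"roll":0,"gripper":65},{"translation":[0,0,-120],"roll":0,"gripper":65}]' |sed -n 2p
python3 -m creep '[{"translation":[-40,0,-10],"roll":0,"gripper":65},{"translation":[-60,20,-40],"roll":0,"gripper":65},{"translation":[-60,20,-40],"roll":0,"gripper":65},{"translation":[-60,20,-40],"roll":0,"gripper":65},{"translation":[-60,20,-40],"roll":0,"gripper":65}]' |sed -n 2p
python3 - <<'E'
from h import *
f=lambda a,b:(240+a/4.5,140+b/4.5)
e1=bp("top",f(218,72),.040);e2=bp("top",f(320,203),.040);b=bp("top",f(205,178),.04)
print(e1,e2,b,np.degrees(np.arctan2(*(e1-e2)[1::-1])))
top=viewer.camera("top")
for t in("tee","cap","scanner"): print([((d["bbox"][0]+d["bbox"][2]/2,d["bbox"][1]+d["bbox"][3]/2),round(d["p"],2)) for d in viewer.recognise("top",t)])
c=top[60:300,20:480]; cv2.imwrite("pics/v9.png",cv2.resize(c,None,fx=1.73,fy=1.73,interpolation=cv2.INTER_CUBIC))
E
```

```text
grip_width: 0.0569
grip_force: 0.0
position: [0.4092, -0.4089, 0.1559]
position: [0.3524, -0.4367, 0.1937]
[ 0.69317829 -0.17412543  0.04      ] [ 0.61853561 -0.23202837  0.04      ] [ 0.63169228 -0.16749136  0.04      ] 37.80198285541225
[((296.95, 170.1), 0.97), ((446.85, 242.7), 0.83), ((227.65, 176.20000000000002), 0.63)]
[((296.1, 172.5), 0.65)]
[((377.45, 236.2), 0.95)]
```

View pics/v9.png

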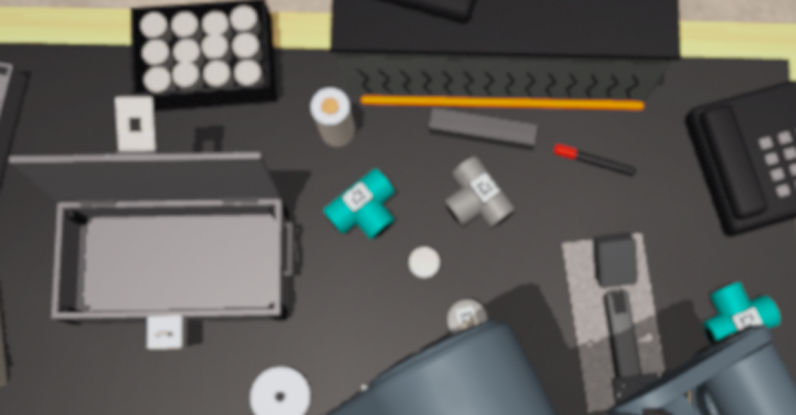

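Scanner rests flat and centred on the mat, and the tee and cap are still in place. Go to the tee's branch.

```bash
python3 - <<'E'
from h import *
plan((500,-300,170,-22),(632,-168,120,-52.5))
E
```

```text
-> [ 500. -300.  170.  -22.] shift [ 165.1 -113.4   22.6] roll 30.2
-> [ 632.  -168.   120.   -52.5] shift [  73.  -171.7   50.2] roll 30.5
```

```bash
python3 -m creep '[{"translation":[165,-113,22],"roll":30,"gripper":70},{"translation":[165,-113,22],"roll":30,"gripper":70},{"translation":[165,-113,22],"roll":30,"gripper":70},{"translation":[165,-113,22],"roll":30,"gripper":70},{"translation":[165,-113,22],"roll":30,"gripper":70}]' |sed -n 2p
python3 -m creep '[{"translation":[73,-172,50],"roll":30,"gripper":70},{"translation":[73,-172,50],"roll":30,"gripper":70},{"translation":[73,-172,50],"roll":30,"gripper":70},{"translation":[73,-172,50],"roll":30,"gripper":70},{"translation":[73,-172,50],"roll":30,"gripper":70}]' |sed -n 2p
python3 - <<'E'
from h import *
plan((632,-168,120,-52.5),(632,-168,27,-52.5)); print(telemetry.get_obs()["q"])
viewer.camera("side"); print([((d["bbox"][0]+d["bbox"][2]/2,d["bbox"][1]+d["bbox"][3]/2),round(d["p"],2)) for d in viewer.recognise("side","tee")])
E
```

```text
position: [0.4963, -0.3042, 0.1711]
position: [0.6284, -0.1701, 0.1203]
-> [ 632.  -168.   120.   -52.5] shift [ 0.5 -4.2  0.3] roll 0.5
-> [ 632.  -168.    27.   -52.5] shift [ 0.2 -0.1 93. ] roll 0.0
[-4.35993041e-01  7.07306052e-01  1.45982970e+00  6.46360520e-04
  9.76653468e-01  2.04249457e+00]
[((271.6, 209.05), 0.78), ((314.54999999999995, 229.0), 0.76), ((378.2, 326.4), 0.61)]
```

```bash
python3 -m creep '[{"translation":[0,-1,30],"roll":0,"gripper":70},{"translation":[0,-1,60],"roll":0,"gripper":70},{"translation":[0,-1,80],"roll":0,"gripper":70},{"translation":[0,-1,93],"roll":0,"gripper":70},{"translation":[0,-1,93],"roll":0,"gripper":70}]' |sed -n 2,4p
python3 -m creep '[{"translation":[0,0,0],"roll":0,"gripper":40},{"translation":[0,0,0],"roll":0,"gripper":40},{"translation":[0,0,0],"roll":0,"gripper":40},{"translation":[0,0,0],"roll":0,"gripper":40},{"translation":[0,0,0],"roll":0,"gripper":40}]' 50
python3 -m creep '[{"translation":[0,0,0],"roll":0,"gripper":40},{"translation":[0,0,0],"roll":0,"gripper":40},{"translation":[0,0,-5],"roll":0,"gripper":40},{"translation":[0,0,-15],"roll":0,"gripper":40},{"translation":[0,0,-30],"roll":0,"gripper":40}]' 50
python3 -m creep '[{"translation":[0,0,-30],"roll":0,"gripper":40},{"translation":[0,0,-60],"roll":0,"gripper":40},{"translation":[0,0,-90],"roll":0,"gripper":40},{"translation":[0,0,-105],"roll":0,"gripper":40},{"translation":[0,0,-105],"roll":0,"gripper":40}]' 50
python3 - <<'E'
from h import *
C=np.array([541,234.5])
def w(x,y):
    a=np.radians(1.2); return C+[x*np.cos(a)-y*np.sin(a),x*np.sin(a)+y*np.cos(a)]
g=w(-28,-85); print(g,w(0,60)); plan((560,0,165,-25),(g[0],g[1],165,1.2))
E
```

```text
position: [0.6252, -0.172, 0.0256]
tool_rot: [0.899, -0.437, -0.004, 0.0]
ft_force: [0.0, -1.0, 0.3]
time: 19.28
position: [0.6289, -0.173, 0.0307]
tool_rot: [0.899, -0.437, 0.001, -0.0]
ft_force: [0.5, 1.1, 2.0]
grip_width: 0.0473
grip_force: 49.2
time: 19.7
position: [0.6254, -0.1722, 0.0575]
tool_rot: [0.899, -0.437, -0.003, 0.0]
ft_force: [-0.4, 0.8, -5.3]
grip_width: 0.0472
grip_force: 49.1
time: 20.12
position: [0.6298, -0.1741, 0.1686]
tool_rot: [0.899, -0.437, 0.004, 0.0]
ft_force: [0.5, -0.7, -4.4]
grip_width: 0.0475
grip_force: 49.3
[514.78624655 148.93225415] [539.74345481 294.48684101]
-> [560.   0. 165. -25.] shift [-180.1  -52.6    2.5] roll -26.9
-> [514.78624655 148.93225415 165.           1.2       ] shift [-103.9 -115.9   -0.8] roll -26.2
```

```bash
python3 -m creep '[{"translation":[-20,-6,0],"roll":-4,"gripper":40},{"translation":[-60,-17,0],"roll":-10,"gripper":40},{"translation":[-100,-29,0],"roll":-17,"gripper":40},{"translation":[-140,-41,0],"roll":-23,"gripper":40},{"translation":[-170,-50,0],"roll":-27,"gripper":40}]' 50 | sed -n 2p
python3 - <<'E'
from h import *
plan((515,149,160,1.2))
E
python3 -m creep '[{"translation":[-28,-30,0],"roll":-6,"gripper":40},{"translation":[-54,-58,0],"roll":-12,"gripper":40},{"translation":[-80,-88,0],"roll":-19,"gripper":40},{"translation":[-103,-114,0],"roll":-24,"gripper":40},{"translation":[-110,-120,0],"roll":-26,"gripper":40}]' 50 | sed -n 2p
python3 -m creep '[{"translation":[0,0,0],"roll":0,"gripper":40},{"translation":[0,0,0],"roll":0,"gripper":40}]' 50 | sed -n 2,8p
python3 - <<'E'
from h import *
print(yaw());plan((515,149,80,1.2))
im=viewer.camera("top"); print([(d["bbox"],round(d["p"],2)) for d in viewer.recognise("top","cap")])
cv2.imwrite("pics/x.png",im)
E
```

```text
position: [0.558, -0.0055, 0.1621]
-> [515.  149.  160.    1.2] shift [-103.4 -122.6    2.8] roll -25.8
position: [0.5085, 0.1509, 0.1625]
position: [0.5118, 0.1469, 0.1631]
tool_rot: [1.0, 0.01, -0.001, 0.0]
ft_force: [0.4, -0.7, -5.1]
grip_width: 0.0474
grip_force: 49.3
1.185994403257657
-> [515.  149.   80.    1.2] shift [ 3.5 -2.2 83.1] roll -0.0
[([276.5, 235.5, 25.5, 21.3], 0.63), ([23.7, 116.7, 163.5, 129.3], 0.33)]
```

```bash
python3 -m creep '[{"translation":[2,-2,25],"roll":0,"gripper":40},{"translation":[3,-2,55],"roll":0,"gripper":40},{"translation":[3,-2,85],"roll":0,"gripper":40},{"translation":[3,-2,105],"roll":0,"gripper":40},{"translation":[3,-2,116],"roll":0,"gripper":40}]' 50 | sed -n 2,4p
python3 -m creep '[{"translation":[0,0,3],"roll":0,"gripper":40},{"translation":[0,0,6],"roll":0,"gripper":40},{"translation":[0,0,9],"roll":0,"gripper":40},{"translation":[0,0,9],"roll":0,"gripper":40}]' 50 | sed -n 2,4p
```

```text
position: [0.5152, 0.147, 0.0455]
tool_rot: [1.0, 0.008, -0.002, 0.0]
ft_force: [-1.0, -0.8, -3.9]
position: [0.5169, 0.1486, 0.0399]
tool_rot: [1.0, 0.01, 0.001, -0.0]
ft_force: [-0.5, -0.2, -3.7]
```

```bash
python3 -m creep '[{"translation":[0,0,2],"roll":0,"gripper":40},{"translation":[0,0,4],"roll":0,"gripper":40},{"translation":[0,0,4],"roll":0,"gripper":40}]' 50 | sed -n 2,4p
python3 -m creep '[{"translation":[0,0,0],"roll":0,"gripper":68},{"translation":[0,0,0],"roll":0,"gripper":68},{"translation":[0,0,0],"roll":0,"gripper":68},{"translation":[0,0,0],"roll":0,"gripper":68},{"translation":[0,0,0],"roll":0,"gripper":68}]' 50 | sed -n 2,8p
python3 -m creep '[{"translation":[0,0,-20],"roll":0,"gripper":68},{"translation":[0,0,-55],"roll":0,"gripper":68},{"translation":[0,0,-90],"roll":0,"gripper":68},{"translation":[0,0,-125],"roll":0,"gripper":68},{"translation":[0,0,-130],"roll":0,"gripper":75}]' 50 | sed -n 2,8p
python3 - <<'E'
from h import *
plan((500,0,150,1.2),(468,-180,130,1.2),(468,-180,29,1.2))
E
```

```text
position: [0.5164, 0.1489, 0.0367]
tool_rot: [1.0, 0.01, 0.001, -0.0]
ft_force: [-1.7, -0.9, 2.2]
position: [0.5163, 0.1489, 0.0353]
tool_rot: [1.0, 0.01, 0.0, -0.0]
ft_force: [0.0, 0.0, -1.2]
grip_width: 0.0664
grip_force: 0.0
position: [0.5195, 0.1493, 0.1707]
tool_rot: [1.0, 0.01, 0.006, -0.0]
ft_force: [1.5, 0.7, 0.2]
grip_width: 0.0704
grip_force: 0.0
-> [500.    0.  150.    1.2] shift [-22.7 148.9  20.3] roll -0.1
-> [ 468.  -180.   130.     1.2] shift [-36.  179.3  19.5] roll 0.0
-> [ 468.  -180.    29.     1.2] shift [-1.10e+00  1.00e-01  1.01e+02] roll 0.0
```

```bash
python3 -m creep '[{"translation":[-22,149,18],"roll":0,"gripper":80},{"translation":[-22,149,18],"roll":0,"gripper":80},{"translation":[-22,149,18],"roll":0,"gripper":80},{"translation":[-22,149,18],"roll":0,"gripper":80},{"translation":[-22,149,18],"roll":0,"gripper":80}]' 50 | sed -n 2p
python3 -m creep '[{"translation":[-36,179,20],"roll":0,"gripper":82},{"translation":[-36,179,20],"roll":0,"gripper":82},{"translation":[-36,179,20],"roll":0,"gripper":82},{"translation":[-36,179,20],"roll":0,"gripper":82},{"translation":[-36,179,20],"roll":0,"gripper":82}]' 50 | sed -n 2p
python3 - <<'E'
from h import *
plan((469,-181,130,1.2),(469,-181,29,1.2)); viewer.camera("side"); print([((d["bbox"][0]+d["bbox"][2]/2,d["bbox"][1]+d["bbox"][3]/2),round(d["p"],2)) for d in viewer.recognise("side","cap")])
viewer.camera("top"); print([(d["bbox"],round(d["p"],2)) for d in viewer.recognise("top","cap")])
E
```

```text
position: [0.4963, -0.0047, 0.1463]
position: [0.4646, -0.1843, 0.1266]
-> [ 469.  -181.   130.     1.2] shift [ 4.4 -3.2 -3.4] roll -0.2
-> [ 469.  -181.    29.     1.2] shift [-1.00e-01 -2.00e-01  1.01e+02] roll 0.0
[((259.85, 250.0), 0.81), ((217.60000000000002, 136.65), 0.56), ((211.25, 188.54999999999998), 0.24)]
[]
```

```bash
python3 -m creep '[{"translation":[3,-2,30],"roll":0,"gripper":82},{"translation":[3,-2,60],"roll":0,"gripper":82},{"translation":[3,-2,80],"roll":0,"gripper":82},{"translation":[3,-2,97],"roll":0,"gripper":82},{"translation":[3,-2,97],"roll":0,"gripper":82}]' 50 | sed -n 2,4p
python3 -m creep '[{"translation":[0,0,0],"roll":0,"gripper":50},{"translation":[0,0,0],"roll":0,"gripper":50},{"translation":[0,0,0],"roll":0,"gripper":50},{"translation":[0,0,0],"roll":0,"gripper":50},{"translation":[0,0,0],"roll":0,"gripper":50}]' 45 | sed -n 2,8p
python3 -m creep '[{"translation":[0,0,0],"roll":0,"gripper":50},{"translation":[0,0,0],"roll":0,"gripper":50},{"translation":[0,0,-5],"roll":0,"gripper":50},{"translation":[0,0,-20],"roll":0,"gripper":50},{"translation":[0,0,-45],"roll":0,"gripper":50}]' 45 | sed -n 2,8p
python3 -m creep '[{"translation":[0,0,-30],"roll":0,"gripper":50},{"translation":[0,0,-60],"roll":0,"gripper":50},{"translation":[0,0,-85],"roll":0,"gripper":50},{"translation":[0,0,-92],"roll":0,"gripper":50},{"translation":[0,0,-92],"roll":0,"gripper":50}]' 45 | sed -n 2,8p
python3 - <<'E'
from h import *
plan((480,-30,165,1.2),(500,130,165,1.2),(538,296,165,1.2))
E
```

```text
position: [0.4658, -0.1749, 0.0277]
tool_rot: [1.0, 0.011, -0.003, -0.002]
ft_force: [-0.5, -0.3, -0.1]
position: [0.4679, -0.1783, 0.0313]
tool_rot: [1.0, 0.01, 0.001, 0.0]
ft_force: [-0.1, 1.9, 3.5]
grip_width: 0.0569
grip_force: 45.2
position: [0.4654, -0.1772, 0.0738]
tool_rot: [1.0, 0.01, -0.003, -0.002]
ft_force: [-0.5, 0.6, -3.6]
grip_width: 0.0573
grip_force: 45.2
position: [0.4681, -0.1788, 0.1689]
tool_rot: [1.0, 0.01, 0.002, 0.001]
ft_force: [-0.1, -1.0, -4.7]
grip_width: 0.0572
grip_force: 45.2
-> [480.  -30.  165.    1.2] shift [  14.8 -148.6    3.5] roll -0.1
-> [500.  130.  165.    1.2] shift [  23.3 -159.5   -0.3] roll 0.0
-> [538.  296.  165.    1.2] shift [  41.5 -165.2   -0.3] roll 0.0
```

```bash
python3 -m creep '[{"translation":[4,-20,0],"roll":0,"gripper":50},{"translation":[8,-55,0],"roll":0,"gripper":50},{"translation":[11,-92,0],"roll":0,"gripper":50},{"translation":[14,-130,0],"roll":0,"gripper":50},{"translation":[15,-165,0],"roll":0,"gripper":50}]' 45 | sed -n 2p
python3 -m creep '[{"translation":[5,-37,0],"roll":0,"gripper":50},{"translation":[11,-74,0],"roll":0,"gripper":50},{"translation":[17,-110,0],"roll":0,"gripper":50},{"translation":[22,-140,0],"roll":0,"gripper":50},{"translation":[24,-150,0],"roll":0,"gripper":50}]' 45 | sed -n 2p
python3 - <<'E'
from h import *
plan((538,296,165,1.2))
E
```

```text
position: [0.4775, -0.011, 0.165]
position: [0.4988, 0.1413, 0.1649]
-> [538.  296.  165.    1.2] shift [  42.8 -153.7   -0. ] roll 0.1
```

```bash
python3 -m creep '[{"translation":[8,-36,0],"roll":0,"gripper":50},{"translation":[18,-74,0],"roll":0,"gripper":50},{"translation":[30,-110,0],"roll":0,"gripper":50},{"translation":[39,-140,0],"roll":0,"gripper":50},{"translation":[42,-152,0],"roll":0,"gripper":50}]' 45 | sed -n 2p
python3 -m creep '[{"translation":[0,0,10],"roll":0,"gripper":50},{"translation":[0,0,45],"roll":0,"gripper":50},{"translation":[0,0,80],"roll":0,"gripper":50},{"translation":[0,0,105],"roll":0,"gripper":50},{"translation":[0,0,120],"roll":0,"gripper":50}]' 45 | sed -n 2,4p
python3 -m creep '[{"translation":[0,0,4],"roll":0,"gripper":50},{"translation":[0,0,8],"roll":0,"gripper":50},{"translation":[0,0,10],"roll":0,"gripper":50},{"translation":[0,0,10],"roll":0,"gripper":50}]' 45 | sed -n 2,4p
```

```text
position: [0.5395, 0.2937, 0.1649]
position: [0.535, 0.2872, 0.0418]
tool_rot: [1.0, 0.009, -0.005, 0.002]
ft_force: [-0.2, -0.4, -4.5]
position: [0.5385, 0.2891, 0.0377]
tool_rot: [1.0, 0.01, -0.001, 0.0]
ft_force: [0.4, 0.3, -4.1]
```

```bash
python3 -m creep '[{"translation":[0,0,1],"roll":0,"gripper":50},{"translation":[0,0,2],"roll":0,"gripper":50},{"translation":[0,0,2],"roll":0,"gripper":50}]' 45 | sed -n 2,4p
python3 -m creep '[{"translation":[0,0,0],"roll":0,"gripper":78},{"translation":[0,0,0],"roll":0,"gripper":78},{"translation":[0,0,0],"roll":0,"gripper":78},{"translation":[0,0,0],"roll":0,"gripper":78},{"translation":[0,0,0],"roll":0,"gripper":78}]' 45 | sed -n 2,8p
python3 -m creep '[{"translation":[0,0,-20],"roll":0,"gripper":78},{"translation":[0,0,-55],"roll":0,"gripper":78},{"translation":[-40,30,-90],"roll":0,"gripper":78},{"translation":[-80,80,-125],"roll":0,"gripper":40},{"translation":[-110,120,-130],"roll":0,"gripper":0}]' 45 | sed -n 2,8p
python3 -m creep '[{"translation":[-30,40,-30],"roll":0,"gripper":0},{"translation":[-40,80,-60],"roll":0,"gripper":0},{"translation":[-40,120,-90],"roll":0,"gripper":0},{"translation":[-40,150,-120],"roll":0,"gripper":0},{"translation":[-40,150,-120],"roll":0,"gripper":0}]' 10 | sed -n 2,8p
python3 - <<'E'
from h import *
im=viewer.camera("top"); print([(d["bbox"],round(d["p"],2)) for d in viewer.recognise("top","hasp")])
im2=viewer.camera("side"); print([(d["bbox"],round(d["p"],2)) for d in viewer.recognise("side","hasp")])
a=cv2.resize(im[100:270,15:215],(480,408),interpolation=cv2.INTER_CUBIC); b=cv2.resize(im2[90:230,130:260],(310,334),interpolation=cv2.INTER_CUBIC)
cv2.imwrite("pics/v10.png",np.hstack([a,cv2.copyMakeBorder(b,0,74,0,0,0)])); plan((700,60,330,1.2))
E
```

```text
position: [0.5399, 0.2898, 0.0373]
tool_rot: [1.0, 0.01, 0.001, 0.0]
ft_force: [-2.0, -3.1, 6.0]
position: [0.5396, 0.2905, 0.0354]
tool_rot: [1.0, 0.01, 0.0, -0.0]
ft_force: [1.0, 1.4, 0.1]
grip_width: 0.0762
grip_force: 0.0
position: [0.4652, 0.2109, 0.1498]
tool_rot: [1.0, 0.011, 0.002, -0.001]
ft_force: [0.8, -0.9, 0.0]
grip_width: 0.0711
grip_force: 0.0
position: [0.4272, 0.0581, 0.2697]
tool_rot: [1.0, 0.01, 0.001, 0.0]
ft_force: [0.8, -0.6, 0.8]
grip_width: 0.0392
grip_force: 0.0
[([83.9, 117.1, 25.9, 31.8], 0.88)]
[]
-> [700.   60.  330.    1.2] shift [272.4   4.4 -61.4] roll -0.2
```

View pics/v10.png

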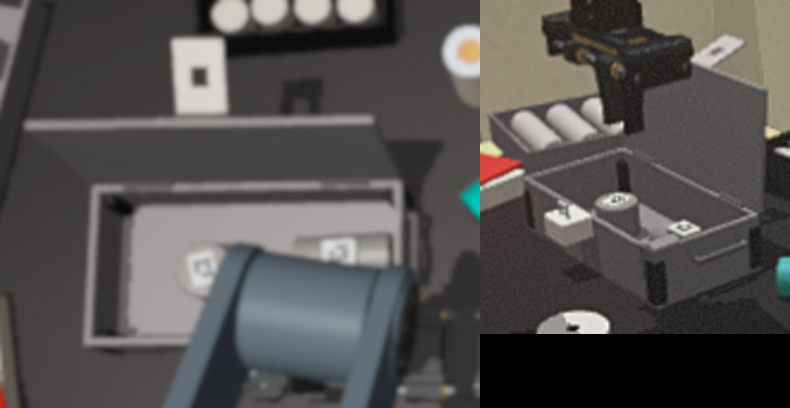

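Both fittings are in the case: cap at crop (205,265), tee at (340,255). The hasp sticks up and back from the lid's middle. Next I go behind the lid, near its right end.

```bash
python3 -m creep '[{"translation":[30,0,-30],"roll":0,"gripper":0},{"translation":[60,0,-40],"roll":0,"gripper":0},{"translation":[100,-10,-40],"roll":0,"gripper":0},{"translation":[140,-15,-40],"roll":0,"gripper":0},{"translation":[170,-20,-40],"roll":0,"gripper":0}]' 10 | sed -n 2,8p
python3 -m creep '[{"translation":[40,-10,0],"roll":0,"gripper":0},{"translation":[80,-15,0],"roll":0,"gripper":0},{"translation":[100,-20,0],"roll":0,"gripper":0},{"translation":[105,-20,0],"roll":0,"gripper":0},{"translation":[105,-20,0],"roll":0,"gripper":0}]' 10 | sed -n 2,8p
python3 - <<'E'
from h import *
plan((705,100,300,1.2),(705,100,225,1.2))
E
```

```text
position: [0.5991, 0.0856, 0.3058]
tool_rot: [1.0, 0.011, -0.001, -0.0]
ft_force: [1.1, -1.2, 0.2]
grip_width: 0.0009
grip_force: 0.0
position: [0.7015, 0.1072, 0.3041]
tool_rot: [1.0, 0.011, -0.003, -0.0]
ft_force: [-0.1, 0.5, -0.3]
grip_width: 0.0003
grip_force: 0.0
-> [705.  100.  300.    1.2] shift [3.3 7.3 4.1] roll 0.1
-> [705.  100.  225.    1.2] shift [ 0.4  0.  75. ] roll 0.0
```

```bash
python3 -m creep '[{"translation":[2,7,40],"roll":0,"gripper":0},{"translation":[2,7,70],"roll":0,"gripper":0},{"translation":[2,7,80],"roll":0,"gripper":0},{"translation":[-15,7,80],"roll":0,"gripper":0},{"translation":[-30,7,80],"roll":0,"gripper":0}]' | sed -n 2,4p
python3 -m creep '[{"translation":[-6,0,0],"roll":0,"gripper":0},{"translation":[-12,0,-1],"roll":0,"gripper":0},{"translation":[-18,0,-3],"roll":0,"gripper":0},{"translation":[-25,0,-6],"roll":0,"gripper":0},{"translation":[-32,0,-10],"roll":0,"gripper":0}]' | sed -n 2,4p
python3 - <<'E'
from h import *
plan((630,100,237,1.2),(589,100,230,1.2))
E
```

```text
position: [0.6693, 0.0981, 0.2261]
tool_rot: [1.0, 0.01, -0.002, -0.0]
ft_force: [-0.3, 0.2, 0.7]
position: [0.6406, 0.097, 0.2386]
tool_rot: [1.0, 0.01, 0.002, 0.0]
ft_force: [3.9, -0.9, -2.3]
-> [630.  100.  237.    1.2] shift [-10.5  -3.2   1.5] roll -0.1
-> [589.  100.  230.    1.2] shift [-41.   -0.9   6.9] roll 0.0
```

```bash
python3 -m creep '[{"translation":[-10,-1,0],"roll":0,"gripper":0},{"translation":[-20,-1,1],"roll":0,"gripper":0},{"translation":[-30,-1,3],"roll":0,"gripper":0},{"translation":[-41,-1,5],"roll":0,"gripper":0},{"translation":[-51,-1,7],"roll":0,"gripper":0}]' | sed -n 2,4p
python3 -m creep '[{"translation":[-10,0,4],"roll":0,"gripper":0},{"translation":[-20,0,9],"roll":0,"gripper":0},{"translation":[-30,0,14],"roll":0,"gripper":0},{"translation":[-38,0,19],"roll":0,"gripper":0},{"translation":[-46,0,25],"roll":0,"gripper":0}]' | sed -n 2,4p
python3 - <<'E'
from h import *
plan((521,100,183,1.2),(501,100,146,1.2))
E
```

```text
position: [0.5897, 0.0964, 0.2324]
tool_rot: [1.0, 0.01, 0.002, 0.001]
ft_force: [4.5, -0.5, -1.9]
position: [0.5434, 0.0957, 0.2071]
tool_rot: [1.0, 0.01, 0.002, 0.0]
ft_force: [3.5, -0.0, 0.9]
-> [521.  100.  183.    1.2] shift [-22.4  -4.7  24. ] roll -0.1
-> [501.  100.  146.    1.2] shift [-20.1  -0.4  36.9] roll 0.0
```

```bash
python3 -m creep '[{"translation":[-6,-2,6],"roll":0,"gripper":0},{"translation":[-11,-3,12],"roll":0,"gripper":0},{"translation":[-17,-3,18],"roll":0,"gripper":0},{"translation":[-22,-3,25],"roll":0,"gripper":0},{"translation":[-26,-3,32],"roll":0,"gripper":0}]' | sed -n 2,4p
python3 -m creep '[{"translation":[-4,0,8],"roll":0,"gripper":0},{"translation":[-7,0,16],"roll":0,"gripper":0},{"translation":[-10,0,24],"roll":0,"gripper":0},{"translation":[-13,0,32],"roll":0,"gripper":0},{"translation":[-15,0,40],"roll":0,"gripper":0}]' | sed -n 2,4p
python3 -m creep '[{"translation":[-2,0,8],"roll":0,"gripper":0},{"translation":[-4,0,16],"roll":0,"gripper":0},{"translation":[-4,0,22],"roll":0,"gripper":0},{"translation":[-4,0,27],"roll":0,"gripper":0},{"translation":[-4,0,30],"roll":0,"gripper":0}]' | sed -n 2,4p
```

```text
position: [0.5157, 0.0986, 0.1732]
tool_rot: [1.0, 0.01, -0.001, 0.0]
ft_force: [0.1, -1.3, 2.1]
position: [0.5008, 0.0985, 0.1328]
tool_rot: [1.0, 0.01, -0.001, -0.0]
ft_force: [-0.1, 0.5, 2.5]
position: [0.4972, 0.0982, 0.105]
tool_rot: [1.0, 0.01, -0.001, 0.0]
ft_force: [-8.9, -0.4, 44.6]
```

```bash
python3 -m creep '[{"translation":[0,0,-10],"roll":0,"gripper":0},{"translation":[0,5,-40],"roll":0,"gripper":0},{"translation":[0,40,-75],"roll":0,"gripper":0},{"translation":[0,80,-110],"roll":0,"gripper":0},{"translation":[0,120,-140],"roll":0,"gripper":0}]' | sed -n 2,4p
python3 - <<'E'
from h import *
im=viewer.camera("top"); print([(d["bbox"],round(d["p"],2)) for d in viewer.recognise("top","hasp")])
im2=viewer.camera("side")
a=cv2.resize(im[100:270,15:215],(480,408),interpolation=cv2.INTER_CUBIC); b=cv2.resize(im2[120:250,130:250],(310,336),interpolation=cv2.INTER_CUBIC)
cv2.imwrite("pics/v11.png",np.hstack([a,cv2.copyMakeBorder(b,0,72,0,0,0)]))
C=np.array([541,234.5]); plan((525,236,200,1.2))
print(proj("top",np.array([[470,235,90]])/1000), proj("side",np.array([[470,235,90]])/1000))
E
```

```text
position: [0.5001, -0.0007, 0.2281]
tool_rot: [1.0, 0.011, 0.001, 0.0]
ft_force: [0.7, -0.7, -0.7]
[([94.4, 237.5, 27.4, 10.6], 0.67), ([50.8, 174.9, 135.7, 86.2], 0.55)]
-> [525.  236.  200.    1.2] shift [  26.6 -238.1   28.6] roll -0.3
[[115.29254078 238.49534499]] [[174.81311361 175.1179004 ]]
```

View pics/v11.png

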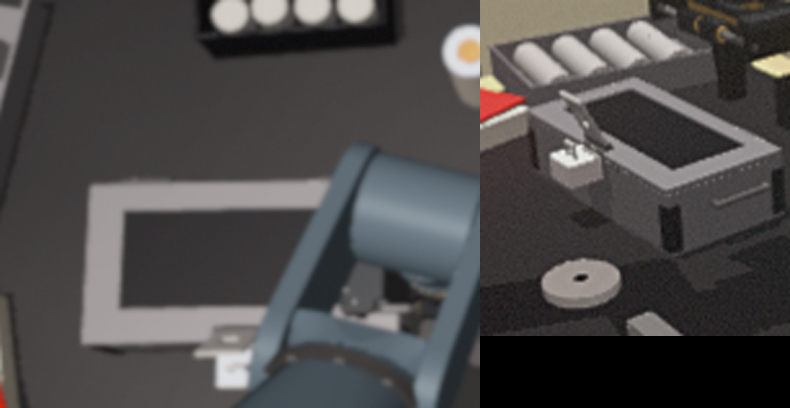

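```bash
python3 -m creep '[{"translation":[20,-41,0],"roll":0,"gripper":0},{"translation":[24,-82,0],"roll":0,"gripper":0},{"translation":[24,-122,0],"roll":0,"gripper":0},{"translation":[24,-160,0],"roll":0,"gripper":0},{"translation":[24,-200,0],"roll":0,"gripper":0}]' | sed -n 2,4p
python3 -m creep '[{"translation":[0,-20,0],"roll":0,"gripper":0},{"translation":[0,-35,0],"roll":0,"gripper":0},{"translation":[0,-35,30],"roll":0,"gripper":0},{"translation":[-5,-35,60],"roll":0,"gripper":0},{"translation":[-10,-35,60],"roll":0,"gripper":0}]' | sed -n 2,4p
python3 - <<'E'
from h import *
plan((515,233,168,1.2),(461,233,168,1.2))
E
```

```text
position: [0.5182, 0.2031, 0.2249]
tool_rot: [1.0, 0.01, -0.002, 0.0]
ft_force: [1.0, -0.1, 0.1]
position: [0.5035, 0.2355, 0.1604]
tool_rot: [1.0, 0.011, -0.007, 0.001]
ft_force: [-0.8, -0.7, -1.2]
-> [515.  233.  168.    1.2] shift [11.3  2.8 -7.8] roll 0.0
-> [461.  233.  168.    1.2] shift [-54.   -1.1   0.7] roll 0.0
```

```bash
python3 -m creep '[{"translation":[-12,2,0],"roll":0,"gripper":0},{"translation":[-24,2,0],"roll":0,"gripper":0},{"translation":[-34,2,0],"roll":0,"gripper":0},{"translation":[-44,2,0],"roll":0,"gripper":0},{"translation":[-52,2,2],"roll":0,"gripper":0}]' | sed -n 2,4p
python3 -m creep '[{"translation":[-8,0,4],"roll":0,"gripper":0},{"translation":[-15,0,8],"roll":0,"gripper":0},{"translation":[-21,0,12],"roll":0,"gripper":0},{"translation":[-27,0,18],"roll":0,"gripper":0},{"translation":[-32,0,24],"roll":0,"gripper":0}]' | sed -n 2,4p
python3 - <<'E'
from h import *
plan((423,233,133,1.2),(418,233,111,1.2))
E
```

```text
position: [0.4563, 0.2324, 0.1653]
tool_rot: [1.0, 0.01, 0.001, -0.0]
ft_force: [1.1, -0.1, -0.1]
position: [0.4247, 0.2315, 0.1403]
tool_rot: [1.0, 0.01, 0.0, -0.0]
ft_force: [1.2, -0.1, -0.1]
-> [423.  233.  133.    1.2] shift [-1.7 -1.6  7.3] roll -0.1
-> [418.  233.  111.    1.2] shift [-5.  -0.1 22. ] roll 0.0
```

```bash
python3 -m creep '[{"translation":[-2,-1,6],"roll":0,"gripper":0},{"translation":[-4,-1,12],"roll":0,"gripper":0},{"translation":[-6,-1,18],"roll":0,"gripper":0},{"translation":[-7,-1,23],"roll":0,"gripper":0},{"translation":[-7,-1,27],"roll":0,"gripper":0}]' | sed -n 2,4p
python3 -m creep '[{"translation":[0,0,2],"roll":0,"gripper":0},{"translation":[0,0,4],"roll":0,"gripper":0},{"translation":[0,0,5],"roll":0,"gripper":0},{"translation":[0,0,5],"roll":0,"gripper":0},{"translation":[0,0,5],"roll":0,"gripper":0}]' | sed -n 2,4p
```

```text
position: [0.4177, 0.2323, 0.113]
tool_rot: [1.0, 0.01, -0.001, 0.0]
ft_force: [-0.9, -0.3, 0.4]
position: [0.4176, 0.2323, 0.1106]
tool_rot: [1.0, 0.01, -0.0, 0.0]
ft_force: [-4.0, -1.4, 18.9]
```

```bash
python3 -m creep '[{"translation":[0,0,-10],"roll":0,"gripper":0},{"translation":[0,0,-40],"roll":0,"gripper":0},{"translation":[0,0,-80],"roll":0,"gripper":0},{"translation":[0,30,-110],"roll":0,"gripper":0},{"translation":[0,70,-130],"roll":0,"gripper":0}]' | sed -n 2,4p
python3 -m creep '[{"translation":[0,41,0],"roll":0,"gripper":0},{"translation":[0,82,0],"roll":0,"gripper":0},{"translation":[0,123,0],"roll":0,"gripper":0},{"translation":[0,164,0],"roll":0,"gripper":0},{"translation":[0,200,0],"roll":0,"gripper":0}]' | sed -n 2,4p
python3 -m creep '[{"translation":[0,41,0],"roll":0,"gripper":0},{"translation":[0,60,0],"roll":0,"gripper":0},{"translation":[0,60,0],"roll":0,"gripper":0},{"translation":[0,60,0],"roll":0,"gripper":0}]' | sed -n 1,4p
python3 - <<'E'
from h import *
im=viewer.camera("top"); im2=viewer.camera("side")
a=cv2.resize(im[100:310,15:435],(480,240),interpolation=cv2.INTER_CUBIC); b=cv2.resize(im2[120:250,130:250],(310,336),interpolation=cv2.INTER_CUBIC)
cv2.imwrite("pics/v12.png",np.hstack([cv2.copyMakeBorder(a,0,96,0,0,0),b]))
print(viewer.recognise("top","scanner")[:1])
E
```

```text
position: [0.4213, 0.1668, 0.2402]
tool_rot: [1.0, 0.012, 0.003, -0.001]
ft_force: [0.8, -0.5, -1.1]
position: [0.4234, -0.0367, 0.2374]
tool_rot: [1.0, 0.01, 0.001, 0.0]
ft_force: [1.0, 0.1, 0.2]
time: 37.43
position: [0.4245, -0.0951, 0.237]
tool_rot: [1.0, 0.008, -0.0, -0.0]
ft_force: [1.2, 1.0, 0.7]
[{'bbox': [363.1, 191.8, 28.8, 98.5], 'p': 0.78}]
```

View pics/v12.png

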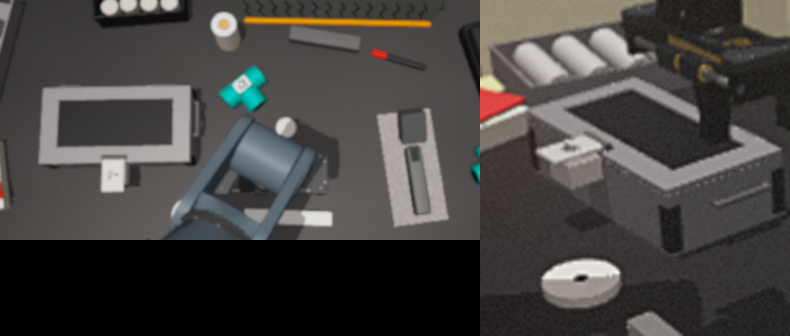

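Lid shut, hasp flat over the catch at (575,150), scanner flat on its mat at (413,165). Handing in.

```bash
python3 -c "
from rig import hand_in
print(hand_in())"
```

```text
the job is handed in; nothing more can be done
None
```

I handed the job in at about 37 s: tee and cap scanned in order (elbow and union were absent), scanner laid flat on its mat, both fittings packed, lid shut, then hasp pressed down over the catch; the last pictures agree, but the rig confirms no scan and gave no verdict.

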